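# Offer up the hatch door to its hinge

### The arm

A 6-joint arm with a two-finger parallel gripper is mounted at the origin on the work surface. World frame = base frame: x ahead of the robot, y to its left, z up, the work surface at z = 0. Lengths are in m, angles in rad, forces in N, time in s.
With the tool pointing down it reaches from about 0.35 to 0.775 m from the base axis. Payload 7.3 kg.
Tool frame: the origin (TCP) lies at the very end of the fingers, on their centre line; the grasp point (between the pads) lies 19 mm behind it (r.grip_depth is the distance from the TCP to the grasp point, in m); z points along the fingers, y is the line along which they close (so a half turn about z gives the same grasp; the last joint's range is limited). The gripper opens to 92 mm and grips with 3 to 60 N. Pads are 19 mm wide; open, the fingers measure 130 mm over their backs; the gripper's body (75 mm by 190 mm) begins 47 mm behind the grasp point.
Start: joints at [1.143, 0.342, 1.524, -0, 1.275, -0.146], TCP at [0.146, 0.504, 0.227] pointing down, gripper open.
Joint ranges: [-2.53, 2.53], [-0.77, 2.02], [0.04, 2.7], [-1, 4.14], [0.28, 2.66], [-3.11, 3.11]. Speed limits (rad/s): [2.57, 2.57, 3.14, 3.14, 3.14, 3.14].

### API

Orientations are given as a rotation vector (axis times angle).
In Python, from rig import r, camera gives the robot as it stands.
- The arm moves only by the tool move_arm, never from a script. Its arguments are lists of equal length, an entry for each row: "delta_pos": the shift along the tool's x, y, z each as a share of 50 cm, from -1 to 1, a list of three; "turn": the turn, a rotation vector about the tool's x, y, z each as a share of 2 pi rad, from -1 to 1, a list of three. In form: {"delta_pos": [[tx, ty, tz], ...], "turn": [[wx, wy, wz], ...]}. A call has exactly 8 rows; each row is the pose to reach, as a shift and turn from the pose commanded when the call began, along the tool's axes at that moment, turning the shorter way round; what a row does not reach only later rows make up. A row lasts 1/12 s, in which the tool goes at most 41.7 mm and 7.16 degrees, less where a joint would pass 70% of its speed; a pose out of reach is approached as far as the arm can. A call with a number of a shift or a turn outside -1 to 1 is refused whole. A call with a gripper value outside its range is refused whole. "fingers" is the opening, from -1 (shut) to 1 (fully open), set as the call begins (left out, the last holds). The fingers move at their own pace and stop on an object; the grip force is fixed at half the most. Time passes only in rows, so rows that repeat a pose let the fingers close, or fill a call up. It gives the time, the measured TCP pose, the force, the opening and the grip force at its end, in the units of the state.
- r.get_state(): the state, without advancing time (a new reading comes with each control period).
- camera(name): name is "scene" or "top"; returns a dict with "img" (400x640x3 uint8, red, green, blue), "vertical_fov" (degrees; the focal length in pixels is half the picture's height over the tangent of half this angle, whatever the lens; pixels are square), "cx", "cy" (the principal point, pixels), "R" (3x3) and "t" (3): a world point X has camera coordinates R X + t. Camera axes: x right, y down, z forward; pixel columns grow to the right and rows downward; lengths in m; the calibration is good to about 2 mm. A picture is of the moment at which its call begins. There is no depth.
- r.hand_in(): hands the job in; it is judged then, once.
The state is a dict: "t": time; "q": joint angles; "joint_vel": joint speeds; "tau": joint torques, N m; "ee_pos": TCP position; "tool_rot": TCP orientation; "wrist_force": force on the tool from outside, world axes, zero at the start; "moment": the same for the moment, N m; "opening": opening from 0.0 (shut) to 1.0 (fully open); "grasp_force": force on a finger pad.
Only numpy, scipy, OpenCV 4.12 (cv2) and the standard library are available. Lean on these libraries where they do the work, as an engineer would, in place of code of your own. Each camera call takes 0.05 s, during which the arm holds its last target. There are 200 camera calls.

### The job

Draw the footstool carcass's brass hinge pin straight up by its cap to the end of its travel, so that its tip is clear of the space between the two carcass knuckles, and leave it standing there in the top knuckle. Then take the hatch door (the board with the hinge leaf) out of the slotted rack and offer it up to the carcass, upright, with its knuckle in that space and all the holes in one line for the pin. Finish while holding the door still there, carried by the gripper and not pressed against the carcass, so that a workmate can drive the pin; leave the blank board, stapler and screw tin where they are.

Things in the scene. Friction and masses are not known exactly. Their poses are not given: they have to be found in the camera images.
- carcass: Half-built plywood footstool, fixed, no top or back. Origin on the bench under the hinge's pin axis; x out of its open front (away from the robot +-0.3 rad), y from the hinge along the front, z up. In mm: hinge post x -50..-10, y -42..-2, 166 tall; side panel as tall, x -160..-10, y -60..-42; bottom board 18 thick, x -160..-10, y -42..155. Steel hinge leaf on the post's front face (x -10..-7).
- jamb_eye (a point): On the pin axis of the carcass hinge, halfway up the 32 mm space between its two knuckles, 131 mm above the bench; axes as the carcass's. The knuckles, 14 mm across with 9 mm holes, stand at 93..115 and 147..169 mm above the bench. The door's knuckle slides into the space from the opening's side (from +y); straight from the front the door's edge would strike the knuckles.
- pin (a joint): How far the brass hinge pin is drawn up, in m: 0 home, 0.060 at its solid end stop; starts at 0 to 0.012. It only slides up and down, drags with about 5 N and stays wherever it is left. Its shank is 7 mm thick. At 0.052 its tip leaves the space between the knuckles; at 0.060 it still stands 14 mm deep in the top knuckle.
- pin_cap (a point): Middle of the pin's brass cap, an upright cylinder 16 mm across and 26 mm tall on the pin axis above the hinge; it rises with the pin. With the pin home it lies 185 mm above the bench: the cap's underside is then 3 mm above the top knuckle and 6 mm above the post's top.
- rack: Slotted timber rack, fixed, 150 (x) by 170 (y) mm. Origin at the centre of its underside, z up. On its 10 mm thick base two slots, 21 mm wide, run along y at x = -45 and +45 mm between cheeks 10 mm thick whose tops are 46 mm above the bench. The hatch door stands in one slot, the blank in the other; which is which varies.
- hatch: Hatch door: loose plywood board 18 (x) by 150 (y) by 160 mm (z), about 0.3 kg, upright in the rack, foot 10 mm above the bench. Origin at the centre of its underside; x out of its front face, z up. Hinge leaf on the front at the -y edge, 3 mm thick, z 69..145, y -69..-45 mm. When it is in place its foot is 24 mm above the bench, 6 mm above the bottom board if closed.
- hatch_eye (a point): Centre of the 9 mm hole in the door's one knuckle, at (19, -77, 107) mm in the door's frame, axes as the door's. The knuckle is 14 mm across and 27 mm long (z), so 2.5 mm are free above and below it in its place. With it there and the door's axes turned like the carcass's, the door's front is flush with the post's, 4 mm beside it and 3 mm behind the knuckles; it may also be swung open.
- hatch_top (a point): Middle of the door's top edge, at (0, 0, 160) mm in the door's frame: the place to grip it from above, across its 18 mm thickness (along the door's x).
- blank: Bystander: dark board without a hinge leaf, 18 (x) by 150 (y) by 120 mm (z), loose, upright in the rack's other slot, its top 130 mm above the bench. Origin at the centre of its underside, z up.
- stapler: Bystander: blue and black pneumatic stapler lying on its side on the bench beyond the work, about 150 x 250 mm and 55 mm tall. Origin on the bench under the middle of its black magazine, its near edge; its body lies beyond, up to 155 mm along x.
- screw_tin: Bystander: round steel tin of screws, 72 mm across and 50 mm tall, on the bench. Origin at the centre of its underside.
Things that resemble listed ones, but are neither listed nor needed, are in the scene too. What is shaped like the hatch but green is not meant.

How it is judged:
On the way:
1. the pin is drawn up clear of the space between the knuckles (value of joint pin above 0.054 m), for 0.2 s.
At the end, for the whole second after the job is handed in: Pin drawn up at least 54 mm; the door still and upright (0.06 rad) in the gripper, off the bench, its knuckle between the carcass knuckles: hole centre within 3 mm of the pin axis and 3.5 mm of the space's middle height; it presses on the carcass with less than 6 N (value of joint pin above 0.054 m and horizontal distance between hatch_eye and jamb_eye below 0.003 m and z of hatch_eye in the frame of jamb_eye between -0.0035 and 0.0035 m and angle between hatch's own z axis and vertical below 0.06 rad and height (world z) of hatch above 0.018 m and linear speed of hatch below 0.02 m/s and contact force between the fingers and hatch above 2 N and contact force between hatch and carcass below 6 N); the arm keeps its last pose, push and grip.
It fails at once if the blank board was moved (distance of blank from where it was at the start of the episode above 0.02 m).
It fails at once if the stapler was moved (distance of stapler from where it was at the start of the episode above 0.02 m).
It fails at once if the screw tin was moved (distance of screw_tin from where it was at the start of the episode above 0.02 m).
It also fails if it takes over 59 s, if anything falls off the work surface, if the arm or the gripper's body presses on something with over 40 N, if the wrist force passes 120 N, or if a joint passes its speed limit or range.

## Working session

There is one attempt and no reset: what is moved stays moved. The work goes in short steps, Python scripts to look and compute and a tool call to move; the robot and the scene stay as the last step left them, time stands still between calls to the robot, and variables do not carry over. Pictures are saved under pics/ and viewed, at most 10 in all, crops included, and the job is handed in when it is done.

Besides the shell and the picture viewer there is one more tool, called after ">>>" as name(argument=value, ...) on one line, values as JSON. move_arm: Moves the arm, as the interface text tells. Shift numbers are shares of 50 cm and turn numbers shares of 2 pi rad, none past 1 either way. Its arguments: {"type":"object","properties":{"delta_pos":{"type":"array"},"turn":{"type":"array"},"fingers":{"type":"number"}},"required":["delta_pos","turn"]}

```bash
ls; mkdir -p pics; python3 - <<'E'
from rig import r,camera
import cv2,numpy as np
for n in("scene","top"):
    c=camera(n); cv2.imwrite(f"pics/{n}0.png",c["img"][:,:,::-1]); np.savez(f"{n}0.npz",**c)
    print(n,c["vertical_fov"],c["cx"],c["cy"],-c["R"].T@c["t"],np.round(c["R"],3).tolist())
print(r.get_state(), r.grip_depth)
E
```

```text
pics
scene 42.16557178956497 318.24710928956193 198.47314410018373 [1.58178918 0.30301464 1.03333348] [[-0.177, 0.984, 0.003], [0.637, 0.117, -0.762], [-0.75, -0.133, -0.648]]
top 57.53511828636812 316.79236856125414 199.238741777904 [0.37126098 0.12895453 0.921469  ] [[0.11, -0.994, -0.002], [-0.973, -0.108, -0.203], [0.202, 0.024, -0.979]]
{'t': 0.1, 'q': array([ 1.14301247e+00,  3.42622319e-01,  1.52494055e+00, -1.96735224e-05,
        1.27538369e+00, -1.45995489e-01]), 'joint_vel': array([-0.00026265, -0.00108502, -0.00193233, -0.000277  ,  0.00017692,
       -0.00032386]), 'tau': array([-2.19267258e-05, -4.32003808e+01, -2.44695354e+01,  7.18491711e-02,
        5.25767764e-02, -4.33873311e-05]), 'ee_pos': array([0.14581657, 0.50396036, 0.22612375]), 'tool_rot': array([-4.41108842e-01, -3.11010121e+00,  2.04791498e-03]), 'wrist_force': array([-0.36193354, -0.98427642, -0.12618118]), 'moment': array([-0.02125382,  0.06093221,  0.01601514]), 'grasp_force': 0.0, 'opening': 0.9987007248804899} 0.0188
```

View pics/scene0.png

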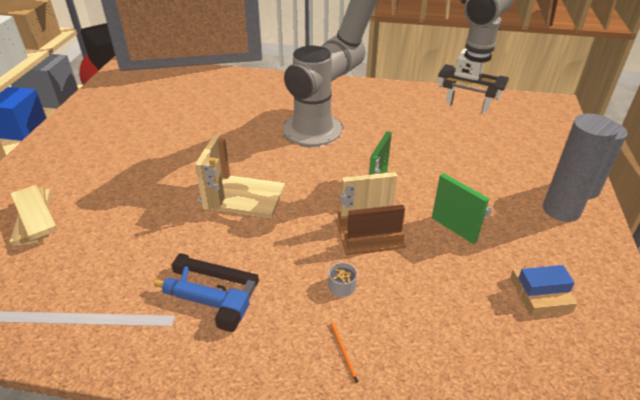

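View pics/top0.png

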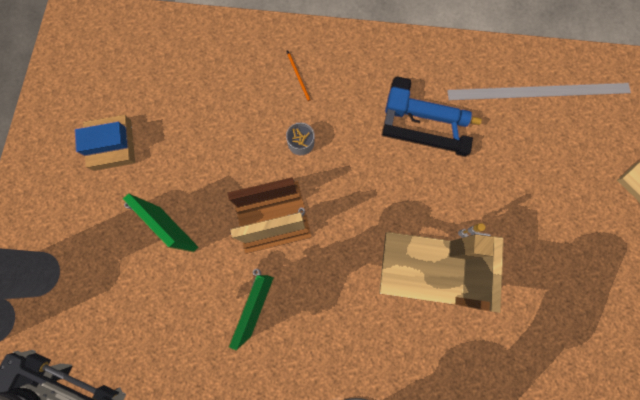

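Scene view: the carcass with its brass cap is at about (213,160), and the rack is at (370,215) with the plywood hatch (370,190) behind the dark blank (375,222). Top view: cap (481,227), hatch top (268,228) with its knuckle at (302,211), blank (265,192), tin (300,138), stapler (430,115).

Things that could be taken for the hatch:
- Plywood board in the rack at top (268,228): it has a leaf, so this is my choice.
- Dark blank at (265,192).
- Green boards at (160,222) and (250,312).
- Offcut at scene (33,212).

Possible cap look-alikes are the brass nozzle at top (478,121) and scene (158,283).

```bash
cat > h.py <<'E'
import numpy as np,cv2
def load(n): return dict(np.load(n,allow_pickle=True))
def f(c): return 200/np.tan(np.radians(float(c["vertical_fov"]))/2)
def ray(c,uv):
    d=np.array([(uv[0]-c["cx"])/f(c),(uv[1]-c["cy"])/f(c),1.]); d=c["R"].T@d
    return -c["R"].T@c["t"],d/np.linalg.norm(d)
def onz(c,uv,z):
    o,d=ray(c,uv); return o+d*(z-o[2])/d[2]
def tri(c1,u1,c2,u2):
    o1,d1=ray(c1,u1);o2,d2=ray(c2,u2)
    s=np.linalg.lstsq(np.c_[d1,-d2],o2-o1,rcond=None)[0]
    a=o1+d1*s[0];b=o2+d2*s[1]; return (a+b)/2,np.linalg.norm(a-b)
def proj(c,X):
    p=c["R"]@np.asarray(X,float)+c["t"]; return np.array([c["cx"],c["cy"]])+f(c)*p[:2]/p[2]
E
python3 - <<'E'
from h import *
a=cv2.imread("pics/scene0.png");b=cv2.imread("pics/top0.png")
def crop(i,x,y,w,h,s): return cv2.resize(i[y:y+h,x:x+w],(w*s,h*s),interpolation=cv2.INTER_CUBIC)
o=np.vstack([np.hstack([crop(a,190,130,100,75,4),crop(a,330,165,100,75,4)]),np.hstack([crop(b,420,205,100,75,4),crop(b,220,170,100,75,4)])])
cv2.imwrite("pics/crops1.png",o)
E
```

```text
(no output)
```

View pics/crops1.png

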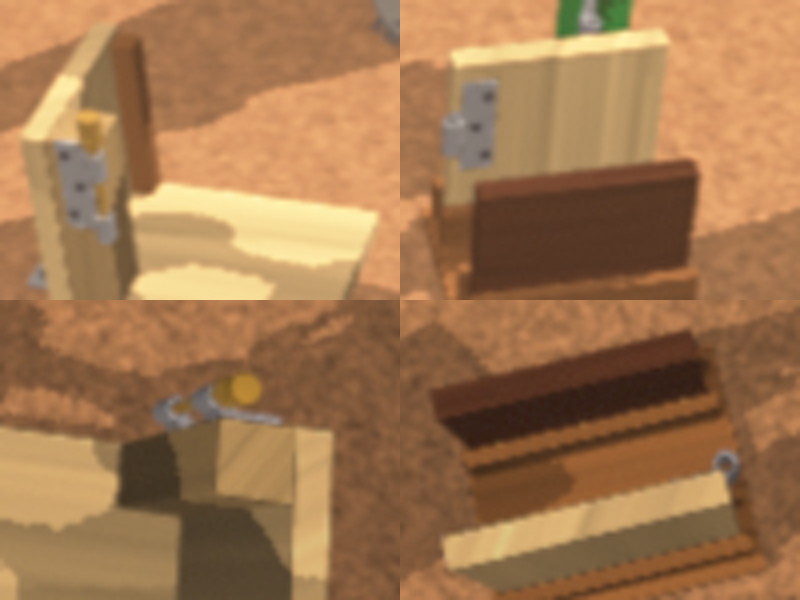

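The crops show the leaf, with its knuckle on the left, on the plywood board, so the choice is confirmed. Top cap face is at about (481,227). The knuckle hole is at about (301,211) in top and (343,198) in scene.

```bash
python3 - <<'E'
from h import *
S=load("scene0.npz");T=load("top0.npz")
def P(x0,y0,X,Y,ox,oy): return np.array([x0+(X-ox+.5)/4-.5,y0+(Y-oy+.5)/4-.5])
# brass cap masks
for n,c,(x,y,w,h) in(("S",S,(200,150,25,25)),("T",T,(465,215,30,25))):
    hsv=cv2.cvtColor(c["img"],cv2.COLOR_RGB2HSV)[y:y+h,x:x+w]
    m=((hsv[...,0]>17)&(hsv[...,0]<26)&(hsv[...,1]>165)).astype(np.uint8)
    k,l,s,ce=cv2.connectedComponentsWithStats(m)
    print(n,[(s[i]+np.array([x,y,0,0,0]),ce[i]+[x,y]) for i in range(1,k) if s[i][4]>5])
hs={'FL':P(330,165,455,68,400,0),'FR':P(330,165,665,48,400,0),'BL':P(330,165,452,50,400,0),'BR':P(330,165,664,31,400,0),'K':P(330,165,455,118,400,0)}
ht={'FL':P(220,170,442,540,400,300),'FR':P(220,170,725,473,400,300),'BR':P(220,170,733,500,400,300),'BL':P(220,170,450,571,400,300),'K':P(220,170,725,465,400,300)}
for k in hs: p,e=tri(S,hs[k],T,ht[k]); print("hatch",k,p.round(4),round(e,4), onz(T,ht[k],.170 if k!='K' else .1305).round(4))
cs={'postFR':P(190,130,118,150,0,0),'sideFL':P(190,130,28,138,0,0),'capTop':P(190,130,90,116,0,0)}
ct={'postFR':P(420,205,219,420,0,300),'sideFR':P(420,205,332,430,0,300),'capTop':P(420,205,247,388,0,300),'bot':P(420,205,330,430,0,300)}
print("cap",tri(S,cs['capTop'],T,ct['capTop']), onz(T,ct['capTop'],.2))
print("sidecorner",tri(S,cs['sideFL'],T,ct['sideFR']),onz(T,ct['sideFR'],.166),onz(T,ct['postFR'],.166),onz(S,cs['sideFL'],.166))
# carcass outline in top view
g=cv2.cvtColor(T["img"],cv2.COLOR_RGB2HSV)[220:315,370:515]
cv2.imwrite("pics/carc_top.png",cv2.resize(T["img"][220:320,370:515,::-1],(145*5,500),interpolation=cv2.INTER_CUBIC))
E
```

```text
S []
T [(array([474, 224,  11,   7,  63]), array([479.36507937, 227.12698413]))]
hatch FL [0.4614 0.2461 0.1699] 0.1466 [0.4427 0.3187 0.17  ]
hatch FR [0.4887 0.246  0.1907] 0.14 [0.4937 0.1772 0.17  ]
hatch BL [0.4457 0.2404 0.1718] 0.1439 [0.4273 0.3121 0.17  ]
hatch BR [0.4749 0.242  0.1946] 0.144 [0.48   0.1713 0.17  ]
hatch K [0.5047 0.1809 0.1296] 0.0011 [0.5046 0.1802 0.1305]
cap (array([ 0.50087429, -0.18447408,  0.19839541]), np.float64(0.0025161433925300295)) [ 0.50079274 -0.18514188  0.2       ]
sidecorner (array([ 0.48938387, -0.24060342,  0.16505275]), np.float64(0.0071017511482217716)) [ 0.48977152 -0.24408285  0.166     ] [ 0.48854149 -0.18583347  0.166     ] [ 0.4923024  -0.23586332  0.166     ]
```

View pics/carc_top.png

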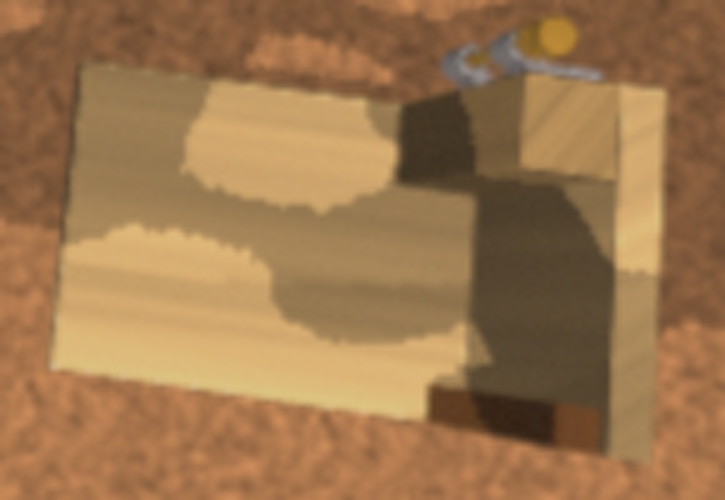

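Crop: the carcass from above, with cap top at (557,38) in the crop, the side panel's outer edge from (666,88) to (650,462), and the bottom board's left corners at (80,65) and (52,370).

```bash
python3 - <<'E'
from h import *
S=load("scene0.npz");T=load("top0.npz")
def P(x0,y0,X,Y,ox,oy,s=4): return np.array([x0+(X-ox+.5)/s-.5,y0+(Y-oy+.5)/s-.5])
hs={'FR':P(330,165,455,68,400,0),'FL':P(330,165,665,48,400,0),'BR':P(330,165,452,50,400,0),'BL':P(330,165,664,31,400,0)}
ht={'FL':P(220,170,442,540,400,300),'FR':P(220,170,725,473,400,300),'BR':P(220,170,733,500,400,300),'BL':P(220,170,450,571,400,300)}
for k in hs: p,e=tri(S,hs[k],T,ht[k]); print("hatch",k,p.round(4),round(e,4), onz(T,ht[k],.170).round(4))
C=lambda X,Y,z:onz(T,P(370,220,X,Y,0,0,5),z)
sf,sb=C(666,88,.166),C(650,462,.166); bf,bb=C(80,65,.018),C(52,370,.018)
cap=C(557,38,.199)
print(sf,sb,bf,bb,cap)
ang=lambda d:np.arctan2(d[1],d[0])
print("yaw",ang(sf-sb),ang(bf-bb),np.linalg.norm(sf-sb),np.linalg.norm(bf-bb), ang(bf-sf)-np.pi/2)
# origin check from corners
for yaw in(0.02,.0,.04):
  R=np.array([[np.cos(yaw),-np.sin(yaw)],[np.sin(yaw),np.cos(yaw)]])
  for p,l in((sf,(-10,-60)),(sb,(-160,-60)),(bf,(-10,155)),(bb,(-160,155))): print(yaw,(p[:2]-R@np.array(l)/1000).round(4))
E
```

```text
hatch FR [0.4945 0.1781 0.1646] 0.0012 [0.4937 0.1772 0.17  ]
hatch FL [0.4437 0.3183 0.1629] 0.0042 [0.4427 0.3187 0.17  ]
hatch BR [0.4801 0.173  0.1682] 0.0031 [0.48   0.1713 0.17  ]
hatch BL [0.4277 0.3139 0.1642] 0.0009 [0.4273 0.3121 0.17  ]
[ 0.48965522 -0.244444    0.166     ] [ 0.33945453 -0.23916539  0.166     ] [ 0.49232116 -0.02826186  0.018     ] [ 0.34419167 -0.02546704  0.018     ] [ 0.49973343 -0.18485688  0.199     ]
yaw -0.03512927169911546 -0.018865226502303226 0.15029341681059538 0.14815584614902969 -0.012331296781231238
0.02 [ 0.4985 -0.1843]
0.02 [ 0.4982 -0.176 ]
0.02 [ 0.5054 -0.183 ]
0.02 [ 0.5073 -0.1772]
0.0 [ 0.4997 -0.1844]
0.0 [ 0.4995 -0.1792]
0.0 [ 0.5023 -0.1833]
0.0 [ 0.5042 -0.1805]
0.04 [ 0.4972 -0.1841]
0.04 [ 0.4969 -0.1728]
0.04 [ 0.5085 -0.1827]
0.04 [ 0.5103 -0.1739]
```

```bash
cat >> h.py <<'E'
from scipy.spatial.transform import Rotation as Ro
def plan(pos,yaw):
    """shift and turn (move units) to put TCP at pos, tool down, closing axis (tool y) at yaw"""
    from rig import r
    s=r.get_state(); R=Ro.from_rotvec(s["tool_rot"]); M=R.as_matrix()
    best=None
    for k in(0,np.pi):
        y=np.array([np.cos(yaw+k),np.sin(yaw+k),0]);z=np.array([0,0,-1.]);G=np.c_[np.cross(y,z),y,z]
        w=(R.inv()*Ro.from_matrix(G)).as_rotvec()
        if best is None or np.linalg.norm(w)<np.linalg.norm(best): best=w
    print("t",round(s["t"],2),"pos",s["ee_pos"].round(4),"F",s["wrist_force"].round(1),"open",round(s["opening"],3),"grasp",round(s["grasp_force"],1))
    print("shift",(M.T@(np.array(pos)-s["ee_pos"])/.5).round(4),"turn",(best/2/np.pi).round(4))
E
python3 - <<'E'
from h import *
S=load("scene0.npz");T=load("top0.npz")
print(tri(S,(371,157),T,(266,278)),tri(S,(391,134),T,(235,347)))
plan((.37,.34,.30),np.radians(45)); plan((.5,.05,.30),0)
E
```

```text
(array([0.35296857, 0.23664601, 0.15292089]), np.float64(0.0061497838264863)) (array([0.21123736, 0.28290711, 0.14525292]), np.float64(0.010232652554085668))
t 0.1 pos [0.1458 0.504  0.2261] F [-0.4 -1.  -0.1] open 0.999 grasp 0.0
shift [-0.5218 -0.1905 -0.1476] turn [-0.0002  0.      0.0802]
t 0.1 pos [0.1458 0.504  0.2261] F [-0.4 -1.  -0.1] open 0.999 grasp 0.0
shift [-0.9329 -0.6753 -0.147 ] turn [-2.000e-04  1.000e-04  2.052e-01]
```

>>> move_arm(delta_pos=[[-0.04, -0.015, -0.05], [-0.11, -0.04, -0.09], [-0.18, -0.065, -0.12], [-0.25, -0.09, -0.14], [-0.32, -0.117, -0.148], [-0.39, -0.142, -0.148], [-0.46, -0.168, -0.148], [-0.522, -0.19, -0.148]], turn=[[0, 0, 0.01], [0, 0, 0.02], [0, 0, 0.03], [0, 0, 0.04], [0, 0, 0.05], [0, 0, 0.06], [0, 0, 0.07], [0, 0, 0.08]], fingers=0.1)

```text
t: 0.77
ee_pos: [0.3717, 0.3388, 0.3006]
tool_rot: [1.206, 2.901, -0.0]
wrist_force: [0.1, 0.6, -0.9]
opening: 0.556
grasp_force: 0.0
```

```bash
python3 -c "
from h import *
plan((.5,.04,.28),.3);plan((.5,-.185,.26),0)"
```

```text
t 0.77 pos [0.3717 0.3388 0.3006] F [ 0.1  0.6 -0.9] open 0.556 grasp 0.0
shift [-0.6046 -0.2394  0.0413] turn [-0.      0.      0.0768]
t 0.77 pos [0.3717 0.3388 0.3006] F [ 0.1  0.6 -0.9] open 0.556 grasp 0.0
shift [-0.9237 -0.5567  0.0815] turn [-0.      0.      0.1246]
```

>>> move_arm(delta_pos=[[-0.075, -0.03, 0.005], [-0.15, -0.06, 0.01], [-0.226, -0.09, 0.015], [-0.302, -0.12, 0.02], [-0.378, -0.15, 0.026], [-0.454, -0.18, 0.032], [-0.53, -0.21, 0.037], [-0.605, -0.24, 0.041]], turn=[[0, 0, 0.01], [0, 0, 0.02], [0, 0, 0.03], [0, 0, 0.04], [0, 0, 0.05], [0, 0, 0.06], [0, 0, 0.07], [0, 0, 0.077]])

```text
t: 1.43
ee_pos: [0.4998, 0.0398, 0.2798]
tool_rot: [-1.865, -2.527, 0.0]
wrist_force: [1.0, 0.5, -0.2]
opening: 0.552
grasp_force: 0.0
```

```bash
python3 -c "
from h import *
plan((.5005,-.185,.24),0)"
```

```text
t 1.43 pos [0.4998 0.0398 0.2798] F [ 1.   0.5 -0.2] open 0.552 grasp 0.0
shift [-0.4301 -0.1311  0.0794] turn [-0.0001 -0.0001  0.0476]
```

>>> move_arm(delta_pos=[[-0.06, -0.02, 0.01], [-0.13, -0.04, 0.025], [-0.2, -0.06, 0.04], [-0.27, -0.08, 0.05], [-0.34, -0.1, 0.065], [-0.39, -0.12, 0.075], [-0.43, -0.131, 0.079], [-0.43, -0.131, 0.079]], turn=[[0, 0, 0.01], [0, 0, 0.015], [0, 0, 0.02], [0, 0, 0.03], [0, 0, 0.04], [0, 0, 0.045], [0, 0, 0.0476], [0, 0, 0.0476]])

```text
t: 2.1
ee_pos: [0.5005, -0.1865, 0.2394]
tool_rot: [-2.222, -2.219, 0.002]
wrist_force: [-1.0, -0.4, -0.2]
opening: 0.551
grasp_force: 0.0
```

```bash
python3 - <<'E'
from h import *
from rig import camera
plan((.5005,-.185,.1745),0)
ims=[]
for n,(x,y,w,h) in(("scene",(150,90,100,100)),("top",(430,180,100,100))):
    c=camera(n); np.savez(f"{n}1.npz",**c)
    ims.append(cv2.resize(c["img"][y:y+h,x:x+w,::-1],(400,400),interpolation=cv2.INTER_CUBIC))
cv2.imwrite("pics/a1.png",np.hstack(ims))
E
```

```text
t 2.1 pos [ 0.5005 -0.1865  0.2394] F [-1.  -0.4 -0.2] open 0.551 grasp 0.0
shift [0.0031 0.0003 0.1297] turn [-0.0003  0.     -0.0002]
```

View pics/a1.png

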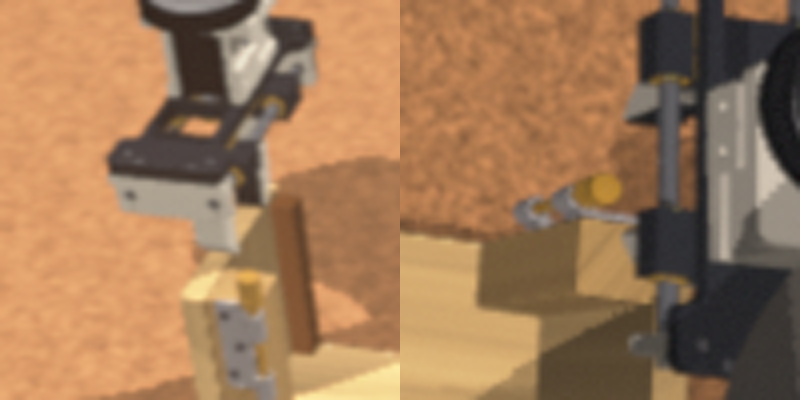

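Hand above the cap: the front finger tip is at about scene (204,152), and the cap is at (212,160).

```bash
python3 - <<'E'
from h import *
S=load("scene1.npz");T=load("top1.npz")
for p in((.5005+.026,-.1865,.2394),(.5005+.045,-.1865,.2394),(.5005-.026,-.1865,.2394)): print(proj(S,p),proj(T,p))
print("cap", tri(S,(150+(250.5)/4-.5,90+276/4-.5),T,(430+(205.5)/4-.5,180+189/4-.5)))
E
```

```text
[205.72374643 151.3875103 ] [491.49724102 210.62614939]
[203.25632681 155.52076728] [491.62938372 200.87810462]
[212.22156714 140.50279389] [491.12797065 237.86688491]
cap (array([ 0.50059321, -0.18404561,  0.19842594]), np.float64(0.001466266036539572))
```

>>> move_arm(delta_pos=[[0.004, 0, 0.03], [0.004, 0, 0.06], [0.004, 0, 0.085], [0.004, 0, 0.11], [0.004, 0, 0.13], [0.004, 0, 0.13], [0.004, 0, 0.13], [0.004, 0, 0.13]], turn=[[0, 0, 0], [0, 0, 0], [0, 0, 0], [0, 0, 0], [0, 0, 0], [0, 0, 0], [0, 0, 0], [0, 0, 0]])

```text
t: 2.87
ee_pos: [0.5016, -0.1806, 0.1765]
tool_rot: [2.216, 2.225, 0.001]
wrist_force: [0.5, -1.3, 0.4]
opening: 0.549
grasp_force: 0.0
```

>>> move_arm(delta_pos=[[0, 0, 0], [0, 0, 0], [0, 0, 0], [0, 0, 0], [0, 0, 0], [0, 0, 0], [0, 0, 0], [0, 0, 0]], turn=[[0, 0, 0], [0, 0, 0], [0, 0, 0], [0, 0, 0], [0, 0, 0], [0, 0, 0], [0, 0, 0], [0, 0, 0]], fingers=-1)

```text
t: 3.53
ee_pos: [0.5016, -0.181, 0.1758]
tool_rot: [2.217, 2.225, 0.001]
wrist_force: [2.9, 0.9, 0.3]
opening: 0.166
grasp_force: 30.0
```

>>> move_arm(delta_pos=[[0, 0, -0.012], [0, 0, -0.03], [0, 0, -0.05], [0, 0, -0.07], [0, 0, -0.09], [0, 0, -0.105], [0, 0, -0.118], [0, 0, -0.118]], turn=[[0, 0, 0], [0, 0, 0], [0, 0, 0], [0, 0, 0], [0, 0, 0], [0, 0, 0], [0, 0, 0], [0, 0, 0]])

```text
t: 4.2
ee_pos: [0.5015, -0.1808, 0.2343]
tool_rot: [-2.217, -2.225, -0.001]
wrist_force: [5.9, -0.5, -6.7]
opening: 0.167
grasp_force: 30.0
```

>>> move_arm(delta_pos=[[0, 0, -0.002], [0, 0, -0.003], [0, 0, -0.004], [0, 0, -0.005], [0, 0, -0.005], [0, 0, -0.005], [0, 0, -0.005], [0, 0, -0.005]], turn=[[0, 0, 0], [0, 0, 0], [0, 0, 0], [0, 0, 0], [0, 0, 0], [0, 0, 0], [0, 0, 0], [0, 0, 0]])

```text
t: 4.87
ee_pos: [0.5014, -0.1808, 0.2344]
tool_rot: [-2.216, -2.223, -0.0]
wrist_force: [10.2, -3.2, -20.6]
opening: 0.167
grasp_force: 30.0
```

>>> move_arm(delta_pos=[[0, 0, 0.003], [0, 0, 0.003], [0, 0, 0.003], [0, 0, 0.003], [0, 0, 0.003], [0, 0, 0.003], [0, 0, 0.003], [0, 0, 0.003]], turn=[[0, 0, 0], [0, 0, 0], [0, 0, 0], [0, 0, 0], [0, 0, 0], [0, 0, 0], [0, 0, 0], [0, 0, 0]], fingers=0.1)

```text
t: 5.53
ee_pos: [0.5011, -0.1809, 0.2359]
tool_rot: [2.217, 2.225, 0.0]
wrist_force: [0.5, 0.0, -0.6]
opening: 0.544
grasp_force: 0.0
```

>>> move_arm(delta_pos=[[0, 0, -0.02], [0, 0, -0.05], [0, 0, -0.09], [0, 0, -0.13], [0, 0, -0.15], [0, 0, -0.15], [0, 0, -0.15], [0, 0, -0.15]], turn=[[0, 0, 0], [0, 0, 0], [0, 0, 0], [0, 0, 0], [0, 0, 0], [0, 0, 0], [0, 0, 0], [0, 0, 0]])

```text
t: 6.2
ee_pos: [0.5008, -0.1807, 0.31]
tool_rot: [-2.217, -2.224, 0.0]
wrist_force: [-0.3, -0.1, -0.2]
opening: 0.554
grasp_force: 0.0
```

```bash
python3 -c "
from h import *
plan((.48,.03,.30),.2);plan((.461,.245,.24),.346)"
```

```text
t 6.2 pos [ 0.5008 -0.1807  0.31  ] F [-0.3 -0.1 -0.2] open 0.554 grasp 0.0
shift [ 0.4216 -0.0401  0.0204] turn [-0.0002 -0.0001 -0.0313]
t 6.2 pos [ 0.5008 -0.1807  0.31  ] F [-0.3 -0.1 -0.2] open 0.554 grasp 0.0
shift [ 0.8516 -0.0765  0.1408] turn [-0.0001 -0.0001 -0.0545]
```

>>> move_arm(delta_pos=[[0.06, -0.005, 0], [0.14, -0.012, 0.005], [0.22, -0.02, 0.01], [0.3, -0.027, 0.015], [0.38, -0.035, 0.02], [0.46, -0.042, 0.02], [0.54, -0.049, 0.02], [0.62, -0.056, 0.02]], turn=[[0, 0, -0.004], [0, 0, -0.01], [0, 0, -0.015], [0, 0, -0.02], [0, 0, -0.025], [0, 0, -0.03], [0, 0, -0.035], [0, 0, -0.04]])

```text
t: 6.87
ee_pos: [0.471, 0.1308, 0.2998]
tool_rot: [-1.919, -2.486, 0.002]
wrist_force: [1.5, -0.1, 1.0]
opening: 0.551
grasp_force: 0.0
```

```bash
python3 -c "
from h import *
plan((.461,.245,.22),.346)"
```

```text
t 6.87 pos [0.471  0.1308 0.2998] F [ 1.5 -0.1  1. ] open 0.551 grasp 0.0
shift [0.226  0.0389 0.1595] turn [-0.0003 -0.0001 -0.0143]
```

>>> move_arm(delta_pos=[[0.06, 0.01, 0.02], [0.12, 0.02, 0.05], [0.17, 0.03, 0.08], [0.21, 0.036, 0.11], [0.226, 0.039, 0.14], [0.226, 0.039, 0.158], [0.226, 0.039, 0.158], [0.226, 0.039, 0.158]], turn=[[0, 0, -0.004], [0, 0, -0.008], [0, 0, -0.012], [0, 0, -0.0143], [0, 0, -0.0143], [0, 0, -0.0143], [0, 0, -0.0143], [0, 0, -0.0143]])

```text
t: 7.53
ee_pos: [0.4623, 0.2425, 0.2213]
tool_rot: [-1.808, -2.568, 0.002]
wrist_force: [-0.3, 0.4, 0.3]
opening: 0.549
grasp_force: 0.0
```

```bash
python3 - <<'E'
from h import *
from rig import camera
plan((.461,.245,.140),.346)
ims=[]
for n,(x,y,w,h) in(("scene",(190,80,100,100)),("scene",(330,110,100,100)),("top",(430,180,100,100)),("top",(220,160,100,100))):
    c=camera(n); np.savez(f"{n}2.npz",**c)
    ims.append(cv2.resize(c["img"][y:y+h,x:x+w,::-1],(300,300),interpolation=cv2.INTER_CUBIC))
cv2.imwrite("pics/a2.png",np.vstack([np.hstack(ims[:2]),np.hstack(ims[2:])]))
E
```

```text
t 7.53 pos [0.4623 0.2425 0.2213] F [-0.3  0.4  0.3] open 0.549 grasp 0.0
shift [ 0.0055 -0.0004  0.1625] turn [-0.0003  0.     -0.0003]
```

View pics/a2.png

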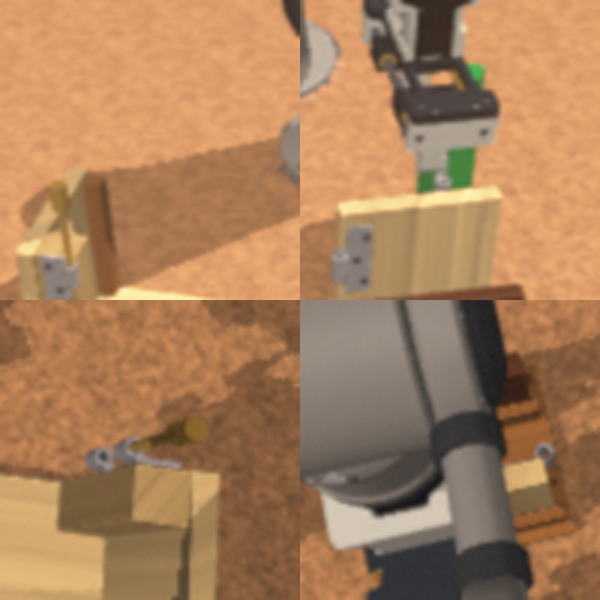

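The pin stands drawn up, with the cap at about scene (209,147), and the space between the knuckles is empty. The open fingers are above the hatch's top edge. Now I lower and grip.

>>> move_arm(delta_pos=[[0.003, 0, 0.04], [0.005, 0, 0.08], [0.005, 0, 0.12], [0.005, 0, 0.15], [0.005, 0, 0.168], [0.005, 0, 0.168], [0.005, 0, 0.168], [0.005, 0, 0.168]], turn=[[0, 0, 0], [0, 0, 0], [0, 0, 0], [0, 0, 0], [0, 0, 0], [0, 0, 0], [0, 0, 0], [0, 0, 0]])

```text
t: 8.4
ee_pos: [0.4624, 0.2458, 0.139]
tool_rot: [1.807, 2.568, 0.003]
wrist_force: [0.1, -0.2, 0.2]
opening: 0.551
grasp_force: 0.0
```

>>> move_arm(delta_pos=[[0, 0, 0], [0, 0, 0], [0, 0, 0], [0, 0, 0], [0, 0, 0], [0, 0, 0], [0, 0, 0], [0, 0, 0]], turn=[[0, 0, 0], [0, 0, 0], [0, 0, 0], [0, 0, 0], [0, 0, 0], [0, 0, 0], [0, 0, 0], [0, 0, 0]], fingers=-1)

```text
t: 9.07
ee_pos: [0.4617, 0.2457, 0.1379]
tool_rot: [1.807, 2.569, 0.0]
wrist_force: [-0.2, -0.8, 1.2]
opening: 0.191
grasp_force: 30.0
```

```bash
python3 -c "
from h import *
plan((.461,.245,.240),.346)"
```

```text
t 9.07 pos [0.4617 0.2457 0.1379] F [-0.2 -0.8  1.2] open 0.191 grasp 30.0
shift [-0.0008 -0.0016 -0.2043] turn [ 0.     -0.     -0.0002]
```

>>> move_arm(delta_pos=[[0, 0, -0.015], [0, 0, -0.04], [0, 0, -0.075], [0, 0, -0.11], [0, 0, -0.145], [0, 0, -0.18], [0, 0, -0.21], [0, 0, -0.21]], turn=[[0, 0, 0], [0, 0, 0], [0, 0, 0], [0, 0, 0], [0, 0, 0], [0, 0, 0], [0, 0, 0], [0, 0, 0]])

```text
t: 9.73
ee_pos: [0.4626, 0.2461, 0.2458]
tool_rot: [1.806, 2.567, 0.007]
wrist_force: [0.2, -0.2, -2.7]
opening: 0.191
grasp_force: 30.0
```

```bash
python3 - <<'E'
from h import *
T=load("top2.npz")
for z in(.115,): print(onz(T,(430+100.5/3-.5,180+159/3-.5),z))
# upper knuckle & cap
S=load("scene2.npz")
print("cap",tri(S,(190+59.5/3-.5,80+184/3-.5),T,(430+197/3-.5,180+129/3-.5)))
plan((.505,.05,.24),-.1)
E
```

```text
[ 0.49842056 -0.18192085  0.115     ]
cap (array([ 0.50086037, -0.18422799,  0.25667192]), np.float64(0.0023167850634679605))
t 9.73 pos [0.4626 0.2461 0.2458] F [ 0.2 -0.2 -2.7] open 0.191 grasp 30.0
shift [-0.3977 -0.0528  0.0113] turn [ 0.0008 -0.0002  0.0708]
```

```bash
python3 -c "
from h import *
plan((.5046,-.054,.245),-.3)"
```

```text
t 9.73 pos [0.4626 0.2461 0.2458] F [ 0.2 -0.2 -2.7] open 0.191 grasp 30.0
shift [-0.5932 -0.1238  0.0009] turn [ 0.0008 -0.0003  0.1026]
```

>>> move_arm(delta_pos=[[-0.02, -0.004, 0], [-0.05, -0.01, 0], [-0.09, -0.018, 0], [-0.135, -0.028, 0], [-0.18, -0.037, 0], [-0.23, -0.048, 0], [-0.28, -0.058, 0], [-0.33, -0.069, 0]], turn=[[0, 0, 0.003], [0, 0, 0.008], [0, 0, 0.015], [0, 0, 0.023], [0, 0, 0.031], [0, 0, 0.04], [0, 0, 0.048], [0, 0, 0.057]])

```text
t: 10.4
ee_pos: [0.4839, 0.0768, 0.2411]
tool_rot: [-2.239, -2.201, 0.004]
wrist_force: [0.0, -0.1, -2.8]
opening: 0.197
grasp_force: 30.0
```

```bash
python3 -c "
from h import *
plan((.5046,-.054,.245),-.3)"
```

```text
t 10.4 pos [0.4839 0.0768 0.2411] F [ 0.  -0.1 -2.8] open 0.197 grasp 30.0
shift [-0.2608  0.0459 -0.0079] turn [-0.0005  0.0001  0.045 ]
```

>>> move_arm(delta_pos=[[-0.045, 0.008, 0], [-0.09, 0.016, 0], [-0.13, 0.024, 0], [-0.17, 0.032, 0], [-0.21, 0.039, 0], [-0.24, 0.043, 0], [-0.26, 0.046, 0], [-0.26, 0.046, 0]], turn=[[0, 0, 0.008], [0, 0, 0.016], [0, 0, 0.024], [0, 0, 0.031], [0, 0, 0.038], [0, 0, 0.043], [0, 0, 0.045], [0, 0, 0.045]])

```text
t: 11.07
ee_pos: [0.5055, -0.0536, 0.2414]
tool_rot: [-2.527, -1.865, 0.003]
wrist_force: [-0.3, -0.1, -3.3]
opening: 0.192
grasp_force: 30.0
```

>>> move_arm(delta_pos=[[0, 0, 0], [0, 0, 0], [0, 0, 0], [0, 0, 0], [0, 0, 0], [0, 0, 0], [0, 0, 0], [0, 0, 0]], turn=[[0, 0, 0], [0, 0, 0], [0, 0, 0], [0, 0, 0], [0, 0, 0], [0, 0, 0], [0, 0, 0], [0, 0, 0]])

```text
t: 11.73
ee_pos: [0.5061, -0.0515, 0.2427]
tool_rot: [-2.525, -1.87, -0.0]
wrist_force: [-0.7, 1.1, -3.0]
opening: 0.192
grasp_force: 30.0
```

```bash
python3 - <<'E'
from h import *
from rig import camera
plan((.5046,-.054,.153),-.3)
ims=[]
for n,(x,y,w,h) in(("scene",(180,80,130,100)),("top",(395,180,130,100))):
    c=camera(n); np.savez(f"{n}3.npz",**c)
    ims.append(cv2.resize(c["img"][y:y+h,x:x+w,::-1],(390,300),interpolation=cv2.INTER_CUBIC))
cv2.imwrite("pics/a3.png",np.hstack(ims))
E
```

```text
t 11.73 pos [ 0.5061 -0.0515  0.2427] F [-0.7  1.1 -3. ] open 0.192 grasp 30.0
shift [-0.0057 -0.0014  0.1795] turn [ 0.     -0.      0.0006]
```

View pics/a3.png

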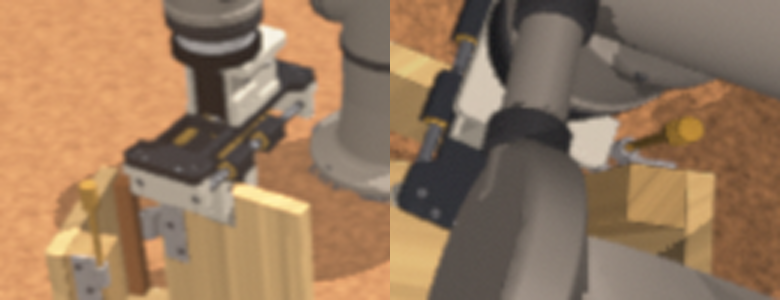

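Scene crop: the door is held upright by its top, with its knuckle at crop (150,222). The carcass knuckles are at about (90,285), and the pin is up at (88,185). The arm hides the door's knuckle from the top camera, so I will place by TCP and check by gentle touches. I turn the door to the carcass's yaw at staging and descend beside the space.

```bash
python3 -c "
from h import *
plan((.4815,-.061,.2427),-.02);plan((.4815,-.061,.1522),-.02)"
```

```text
t 11.83 pos [ 0.5061 -0.0516  0.2427] F [-0.4 -0.6 -3.1] open 0.191 grasp 30.0
shift [-0.0324 -0.0416  0.0001] turn [ 0.     -0.     -0.0439]
t 11.83 pos [ 0.5061 -0.0516  0.2427] F [-0.4 -0.6 -3.1] open 0.191 grasp 30.0
shift [-0.0324 -0.0416  0.1811] turn [ 0.     -0.     -0.0439]
```

>>> move_arm(delta_pos=[[-0.005, -0.007, 0], [-0.015, -0.02, 0], [-0.025, -0.032, 0.01], [-0.032, -0.0416, 0.04], [-0.0324, -0.0416, 0.08], [-0.0324, -0.0416, 0.12], [-0.0324, -0.0416, 0.16], [-0.0324, -0.0416, 0.18]], turn=[[0, 0, -0.006], [0, 0, -0.016], [0, 0, -0.028], [0, 0, -0.038], [0, 0, -0.0439], [0, 0, -0.0439], [0, 0, -0.0439], [0, 0, -0.0439]])

```text
t: 12.5
ee_pos: [0.4804, -0.0608, 0.1506]
tool_rot: [-2.242, -2.197, 0.002]
wrist_force: [-0.8, -0.9, -2.3]
opening: 0.196
grasp_force: 30.0
```

>>> move_arm(delta_pos=[[0, 0, 0], [0, 0, 0], [0, 0, 0], [0, 0, 0], [0, 0, 0], [0, 0, 0], [0, 0, 0], [0, 0, 0]], turn=[[0, 0, 0], [0, 0, 0], [0, 0, 0], [0, 0, 0], [0, 0, 0], [0, 0, 0], [0, 0, 0], [0, 0, 0]])

```text
t: 13.17
ee_pos: [0.4816, -0.061, 0.1529]
tool_rot: [2.244, 2.198, 0.0]
wrist_force: [0.1, -0.1, -2.9]
opening: 0.192
grasp_force: 30.0
```

```bash
python3 - <<'E'
from h import *
from rig import camera
plan((.4815,-.1055,.1519),-.02)
ims=[]
for n,(x,y,w,h) in(("scene",(190,120,100,75)),("top",(420,180,100,75))):
    c=camera(n); np.savez(f"{n}4.npz",**c)
    ims.append(cv2.resize(c["img"][y:y+h,x:x+w,::-1],None,fx=(6 if n=="scene" else 2),fy=(6 if n=="scene" else 2),interpolation=cv2.INTER_CUBIC))
o=ims[0]; cv2.imwrite("pics/a4.png",np.hstack([o,np.vstack([ims[1],np.zeros((300,200,3),np.uint8)])]))
E
```

```text
t 13.17 pos [ 0.4816 -0.061   0.1529] F [ 0.1 -0.1 -2.9] open 0.192 grasp 30.0
shift [-0.0889  0.0017  0.0021] turn [ 0.0001  0.     -0.0001]
```

View pics/a4.png

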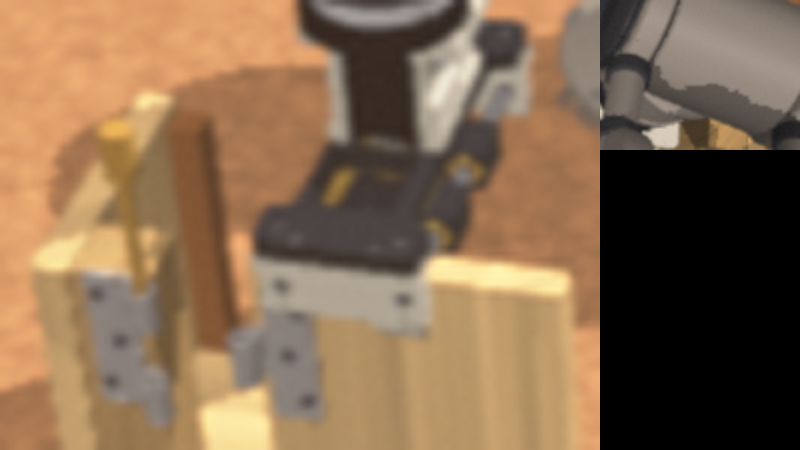

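Scene crop: door knuckle at (248,357), carcass knuckles at (147,303) and (157,395), with the gap about level with the door's knuckle.

```bash
python3 - <<'E'
from h import *
S=load("scene4.npz")
g=lambda p:(p-np.array([190,120])+.5)*6-.5
print(g(proj(S,(.499,-.1384,.132))))
for z in(.104,.131,.158,.254): print(z,g(proj(S,(.5,-.1835,z))))
img=S["img"][120:195,190:290]; hsv=cv2.cvtColor(img,cv2.COLOR_RGB2HSV)
m=((hsv[...,1]<60)).astype(np.uint8)
for r_ in range(44,74): print(r_,''.join('#' if v else '.' for v in m[r_,10:60]))
E
```

```text
[246.77141237 356.71500722]
0.104 [161.06777008 393.74306643]
0.131 [153.91857711 348.95094027]
0.158 [146.59614579 303.07341687]
0.254 [119.05912802 130.54463225]
44 .................................#################
45 ....####.........................#################
46 ....#######.......................################
47 ....########......................################
48 .....#######...#..................################
49 .....###########..................################
50 .....###########..................################
51 .....###########..................################
52 .....###########..................########...#####
53 .....############.................########........
54 ......##########.................#########........
55 ......#########..............#############........
56 ......########..............##############........
57 ......########..............##############........
58 ......########...............#############........
59 ......########...............##############.......
60 .......#######...............##############.......
61 .......#########.............##############.......
62 .......###########...........##############.......
63 .......###########............###..########.......
64 .......###########..................#######.......
65 .......###########..................#######.......
66 .........#########..................#######.......
67 ..............####..................########......
68 ...............####.................########......
69 ...............###......................###.......
70 ................##................................
71 ..................................................
72 ..................................................
73 ..................................................
```

Predictions match the picture. I slide in slowly along -y.

>>> move_arm(delta_pos=[[-0.01, 0, 0.002], [-0.025, 0, 0.002], [-0.04, 0, 0.002], [-0.055, 0, 0.002], [-0.065, 0, 0.002], [-0.072, 0, 0.002], [-0.072, 0, 0.002], [-0.072, 0, 0.002]], turn=[[0, 0, 0], [0, 0, 0], [0, 0, 0], [0, 0, 0], [0, 0, 0], [0, 0, 0], [0, 0, 0], [0, 0, 0]])

```text
t: 13.93
ee_pos: [0.4807, -0.0973, 0.1517]
tool_rot: [-2.245, -2.198, -0.0]
wrist_force: [-0.7, 0.6, -3.6]
opening: 0.191
grasp_force: 30.0
```

>>> move_arm(delta_pos=[[-0.002, 0, 0], [-0.004, 0, 0], [-0.006, 0, 0], [-0.008, 0, 0], [-0.01, 0, 0], [-0.012, 0, 0], [-0.012, 0, 0], [-0.012, 0, 0]], turn=[[0, 0, 0], [0, 0, 0], [0, 0, 0], [0, 0, 0], [0, 0, 0], [0, 0, 0], [0, 0, 0], [0, 0, 0]])

```text
t: 14.6
ee_pos: [0.4806, -0.1031, 0.1517]
tool_rot: [-2.244, -2.199, -0.0]
wrist_force: [0.6, -0.2, -2.7]
opening: 0.193
grasp_force: 30.0
```

>>> move_arm(delta_pos=[[-0.002, 0, 0], [-0.004, 0, 0], [-0.006, 0, 0], [-0.007, 0, 0], [-0.007, 0, 0], [-0.007, 0, 0], [-0.007, 0, 0], [-0.007, 0, 0]], turn=[[0, 0, 0], [0, 0, 0], [0, 0, 0], [0, 0, 0], [0, 0, 0], [0, 0, 0], [0, 0, 0], [0, 0, 0]])

```text
t: 15.27
ee_pos: [0.4806, -0.1065, 0.1517]
tool_rot: [2.244, 2.199, 0.0]
wrist_force: [0.1, 0.2, -1.9]
opening: 0.195
grasp_force: 30.0
```

>>> move_arm(delta_pos=[[-0.001, 0, 0], [-0.002, 0, 0], [-0.003, 0, 0], [-0.004, 0, 0], [-0.005, 0, 0], [-0.005, 0, 0], [-0.005, 0, 0], [-0.005, 0, 0]], turn=[[0, 0, 0], [0, 0, 0], [0, 0, 0], [0, 0, 0], [0, 0, 0], [0, 0, 0], [0, 0, 0], [0, 0, 0]])

```text
t: 15.93
ee_pos: [0.4805, -0.1091, 0.1517]
tool_rot: [2.244, 2.199, 0.0]
wrist_force: [0.4, -0.4, -2.3]
opening: 0.193
grasp_force: 30.0
```

>>> move_arm(delta_pos=[[-0.001, 0, 0], [-0.002, 0, 0], [-0.003, 0, 0], [-0.003, 0, 0], [-0.003, 0, 0], [-0.003, 0, 0], [-0.003, 0, 0], [-0.003, 0, 0]], turn=[[0, 0, 0], [0, 0, 0], [0, 0, 0], [0, 0, 0], [0, 0, 0], [0, 0, 0], [0, 0, 0], [0, 0, 0]])

```text
t: 16.6
ee_pos: [0.4804, -0.1092, 0.1519]
tool_rot: [-2.243, -2.198, -0.002]
wrist_force: [-0.1, 7.0, -0.6]
opening: 0.193
grasp_force: 30.0
```

>>> move_arm(delta_pos=[[-0.001, 0, 0], [-0.002, 0, 0], [-0.002, 0, 0], [-0.002, 0, 0], [-0.002, 0, 0], [-0.002, 0, 0], [-0.002, 0, 0], [-0.002, 0, 0]], turn=[[0, 0, 0], [0, 0, 0], [0, 0, 0], [0, 0, 0], [0, 0, 0], [0, 0, 0], [0, 0, 0], [0, 0, 0]])

```text
t: 17.27
ee_pos: [0.4804, -0.1093, 0.152]
tool_rot: [-2.242, -2.197, -0.004]
wrist_force: [0.6, 11.2, 1.8]
opening: 0.196
grasp_force: 30.0
```

Contact with the post side at TCP y ≈ -0.109. I back off 4 mm from it and probe +x against the knuckles.

>>> move_arm(delta_pos=[[0.003, 0, 0], [0.007, 0, 0], [0.013, 0, 0], [0.013, 0.001, 0], [0.013, 0.002, 0], [0.013, 0.004, 0], [0.013, 0.004, 0], [0.013, 0.004, 0]], turn=[[0, 0, 0], [0, 0, 0], [0, 0, 0], [0, 0, 0], [0, 0, 0], [0, 0, 0], [0, 0, 0], [0, 0, 0]])

```text
t: 17.93
ee_pos: [0.4826, -0.1052, 0.1517]
tool_rot: [-2.244, -2.198, -0.0]
wrist_force: [0.6, -0.4, -2.8]
opening: 0.193
grasp_force: 30.0
```

>>> move_arm(delta_pos=[[0, 0.001, 0], [0, 0.002, 0], [0, 0.003, 0], [0, 0.004, 0], [0, 0.004, 0], [0, 0.004, 0], [0, 0.004, 0], [0, 0.004, 0]], turn=[[0, 0, 0], [0, 0, 0], [0, 0, 0], [0, 0, 0], [0, 0, 0], [0, 0, 0], [0, 0, 0], [0, 0, 0]])

```text
t: 18.6
ee_pos: [0.4846, -0.1051, 0.1517]
tool_rot: [-2.244, -2.199, -0.0]
wrist_force: [0.9, -0.7, -2.8]
opening: 0.194
grasp_force: 30.0
```

>>> move_arm(delta_pos=[[0, 0.001, 0], [0, 0.002, 0], [0, 0.003, 0], [0, 0.003, 0], [0, 0.003, 0], [0, 0.003, 0], [0, 0.003, 0], [0, 0.003, 0]], turn=[[0, 0, 0], [0, 0, 0], [0, 0, 0], [0, 0, 0], [0, 0, 0], [0, 0, 0], [0, 0, 0], [0, 0, 0]])

```text
t: 19.27
ee_pos: [0.4861, -0.1051, 0.1517]
tool_rot: [-2.244, -2.199, -0.0]
wrist_force: [-0.6, -0.1, -2.1]
opening: 0.198
grasp_force: 30.0
```

>>> move_arm(delta_pos=[[0, 0.001, 0], [0, 0.002, 0], [0, 0.003, 0], [0, 0.003, 0], [0, 0.003, 0], [0, 0.003, 0], [0, 0.003, 0], [0, 0.003, 0]], turn=[[0, 0, 0], [0, 0, 0], [0, 0, 0], [0, 0, 0], [0, 0, 0], [0, 0, 0], [0, 0, 0], [0, 0, 0]])

```text
t: 19.93
ee_pos: [0.4876, -0.1052, 0.1517]
tool_rot: [-2.244, -2.199, -0.0]
wrist_force: [0.4, 1.1, -3.3]
opening: 0.194
grasp_force: 30.0
```

>>> move_arm(delta_pos=[[0, 0.001, 0], [0, 0.002, 0], [0, 0.002, 0], [0, 0.002, 0], [0, 0.002, 0], [0, 0.002, 0], [0, 0.002, 0], [0, 0.002, 0]], turn=[[0, 0, 0], [0, 0, 0], [0, 0, 0], [0, 0, 0], [0, 0, 0], [0, 0, 0], [0, 0, 0], [0, 0, 0]])

```text
t: 20.6
ee_pos: [0.4885, -0.1051, 0.1517]
tool_rot: [-2.244, -2.198, 0.0]
wrist_force: [-1.3, -0.3, -2.5]
opening: 0.197
grasp_force: 30.0
```

>>> move_arm(delta_pos=[[0, 0.001, 0], [0, 0.002, 0], [0, 0.002, 0], [0, 0.002, 0], [0, 0.002, 0], [0, 0.002, 0], [0, 0.002, 0], [0, 0.002, 0]], turn=[[0, 0, 0], [0, 0, 0], [0, 0, 0], [0, 0, 0], [0, 0, 0], [0, 0, 0], [0, 0, 0], [0, 0, 0]])

```text
t: 21.27
ee_pos: [0.4892, -0.105, 0.1516]
tool_rot: [-2.243, -2.198, 0.001]
wrist_force: [-4.9, 1.1, -1.6]
opening: 0.195
grasp_force: 30.0
```

```bash
python3 - <<'E'
from h import *
from rig import camera
plan((.4815,-.1055,.1519),-.02)
x,y,w,h=195,130,60,75
ims=[]
for n in("scene","top"):
    c=camera(n); np.savez(f"{n}5.npz",**c)
    if n=="top": x,y,w,h=420,190,60,75
    ims.append(cv2.resize(c["img"][y:y+h,x:x+w,::-1],None,fx=6,fy=6,interpolation=cv2.INTER_CUBIC))
cv2.imwrite("pics/a5.png",np.hstack(ims))
E
```

```text
t 21.27 pos [ 0.4892 -0.105   0.1516] F [-4.9  1.1 -1.6] open 0.195 grasp 30.0
shift [-0.0012 -0.0153 -0.0007] turn [-0.0002 -0.0001 -0.0001]
```

View pics/a5.png

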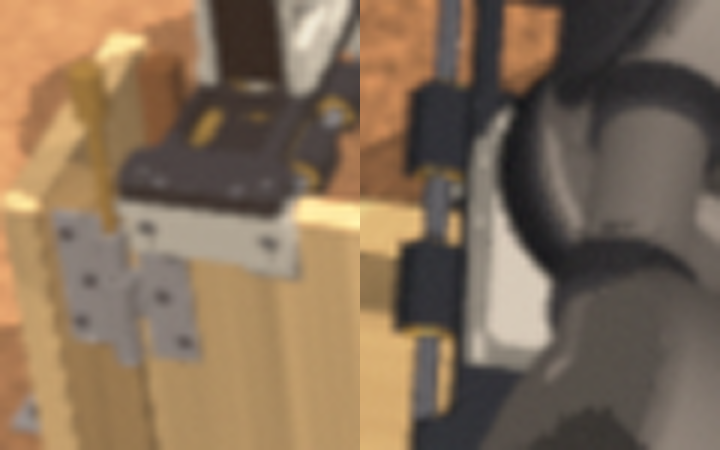

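The picture shows the door's knuckle between the carcass knuckles, roughly in line at crop x ≈ 120-130. The first y touch may have been barrel against leaf because x was too far in, so I repeat it at x = 0.4845.

>>> move_arm(delta_pos=[[0, -0.003, 0], [0, -0.006, 0], [0, -0.0105, 0], [-0.002, -0.0105, 0], [-0.004, -0.0105, 0], [-0.006, -0.0105, 0], [-0.007, -0.0105, 0], [-0.007, -0.0105, 0]], turn=[[0, 0, 0], [0, 0, 0], [0, 0, 0], [0, 0, 0], [0, 0, 0], [0, 0, 0], [0, 0, 0], [0, 0, 0]])

```text
t: 22.03
ee_pos: [0.4844, -0.1089, 0.1517]
tool_rot: [2.244, 2.198, 0.0]
wrist_force: [-0.1, -0.4, -3.1]
opening: 0.195
grasp_force: 30.0
```

>>> move_arm(delta_pos=[[-0.001, 0, 0], [-0.002, 0, 0], [-0.003, 0, 0], [-0.003, 0, 0], [-0.003, 0, 0], [-0.003, 0, 0], [-0.003, 0, 0], [-0.003, 0, 0]], turn=[[0, 0, 0], [0, 0, 0], [0, 0, 0], [0, 0, 0], [0, 0, 0], [0, 0, 0], [0, 0, 0], [0, 0, 0]])

```text
t: 22.7
ee_pos: [0.4842, -0.1101, 0.1517]
tool_rot: [-2.244, -2.199, -0.0]
wrist_force: [0.4, 0.8, -2.8]
opening: 0.193
grasp_force: 30.0
```

>>> move_arm(delta_pos=[[-0.001, 0, 0], [-0.002, 0, 0], [-0.002, 0, 0], [-0.002, 0, 0], [-0.002, 0, 0], [-0.002, 0, 0], [-0.002, 0, 0], [-0.002, 0, 0]], turn=[[0, 0, 0], [0, 0, 0], [0, 0, 0], [0, 0, 0], [0, 0, 0], [0, 0, 0], [0, 0, 0], [0, 0, 0]])

```text
t: 23.37
ee_pos: [0.4842, -0.1105, 0.1517]
tool_rot: [-2.243, -2.198, -0.001]
wrist_force: [1.3, 5.4, -1.0]
opening: 0.196
grasp_force: 30.0
```

Contact at y ≈ -0.1102 fits the post side, and the x touch gives x ≈ 0.485. I move to the nominal (0.485, -0.1062), then check the height with a touch upward.

>>> move_arm(delta_pos=[[0.003, 0, 0], [0.006, 0.001, 0], [0.01, 0.0016, 0], [0.01, 0.0016, 0], [0.01, 0.0016, 0], [0.01, 0.0016, 0], [0.01, 0.0016, 0], [0.01, 0.0016, 0]], turn=[[0, 0, 0], [0, 0, 0], [0, 0, 0], [0, 0, 0], [0, 0, 0], [0, 0, 0], [0, 0, 0], [0, 0, 0]])

```text
t: 24.03
ee_pos: [0.4851, -0.1062, 0.1517]
tool_rot: [-2.244, -2.199, -0.0]
wrist_force: [-0.1, -0.2, -3.5]
opening: 0.196
grasp_force: 30.0
```

>>> move_arm(delta_pos=[[0, 0, -0.001], [0, 0, -0.002], [0, 0, -0.003], [0, 0, -0.0035], [0, 0, -0.0035], [0, 0, -0.0035], [0, 0, -0.0035], [0, 0, -0.0035]], turn=[[0, 0, 0], [0, 0, 0], [0, 0, 0], [0, 0, 0], [0, 0, 0], [0, 0, 0], [0, 0, 0], [0, 0, 0]])

```text
t: 24.7
ee_pos: [0.4851, -0.1061, 0.1534]
tool_rot: [-2.244, -2.199, -0.0]
wrist_force: [-0.6, -0.5, -2.6]
opening: 0.194
grasp_force: 30.0
```

>>> move_arm(delta_pos=[[0, 0, -0.001], [0, 0, -0.002], [0, 0, -0.0025], [0, 0, -0.0025], [0, 0, -0.0025], [0, 0, -0.0025], [0, 0, -0.0025], [0, 0, -0.0025]], turn=[[0, 0, 0], [0, 0, 0], [0, 0, 0], [0, 0, 0], [0, 0, 0], [0, 0, 0], [0, 0, 0], [0, 0, 0]])

```text
t: 25.37
ee_pos: [0.485, -0.1062, 0.1545]
tool_rot: [-2.244, -2.198, 0.0]
wrist_force: [0.5, -1.0, -6.3]
opening: 0.192
grasp_force: 30.0
```

The upward touch comes at z ≈ 0.1543, so the middle is at 0.1518. I return there and hold.

>>> move_arm(delta_pos=[[0, 0, 0.002], [0, 0, 0.004], [0, 0, 0.0055], [0, 0, 0.0055], [0, 0, 0.0055], [0, 0, 0.0055], [0, 0, 0.0055], [0, 0, 0.0055]], turn=[[0, 0, 0], [0, 0, 0], [0, 0, 0], [0, 0, 0], [0, 0, 0], [0, 0, 0], [0, 0, 0], [0, 0, 0]])

```text
t: 26.03
ee_pos: [0.4852, -0.1061, 0.152]
tool_rot: [2.244, 2.199, 0.0]
wrist_force: [-0.1, -0.0, -2.5]
opening: 0.195
grasp_force: 30.0
```

```bash
python3 - <<'E'
from h import *
from rig import camera
plan((.485,-.1062,.1518),-.02)
c=camera("scene"); np.savez("scene6.npz",**c)
x,y,w,h=195,130,60,75
cv2.imwrite("pics/a6.png",cv2.resize(c["img"][y:y+h,x:x+w,::-1],None,fx=8,fy=8,interpolation=cv2.INTER_CUBIC))
g=lambda p:(proj(c,p)-np.array([x,y])+.5)*8-.5
for z in(.104,.131,.158,.255): print(z,g((.5025,-.1836,z)))
E
```

```text
t 26.03 pos [ 0.4852 -0.1061  0.152 ] F [-0.1 -0.  -2.5] open 0.195 grasp 30.0
shift [-0.0001 -0.0003  0.0004] turn [ 0.     -0.     -0.0001]
0.104 [172.37620922 449.46774829]
0.131 [162.80124831 389.72033476]
0.158 [152.99396834 328.52325863]
0.255 [115.70789638  95.85950366]
```

View pics/a6.png

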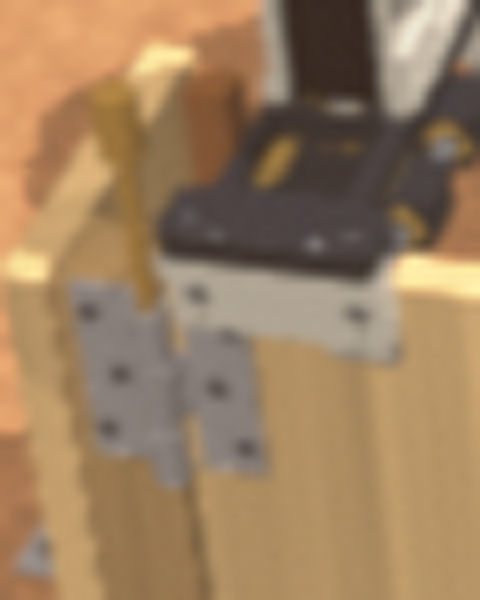

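The picture shows the three knuckles in one line at crop (152,328), (163,388) and (171,455), the pin standing up with its cap at (115,100), and the door free of contact. Handing in.

```bash
python3 -c "
from rig import r
print(r.hand_in())"
```

```text
the job is handed in; nothing more can be done
None
```

I handed the job in at about 26 s: the pin is drawn up to its end stop, and the door is held upright in the gripper with its knuckle in line between the carcass knuckles and no side force on the carcass. The hand-in returned no verdict, and I did not look at the blank, stapler or tin again.

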